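Key the drive flange onto a leaning spindle and seat its wheel

ROBOT

A 6-joint arm with a two-finger parallel gripper is mounted at the origin on a cart in front of the work surface, level with it; the furniture and walls round the work are solid. World frame = base frame: x ahead of the robot, y to its left, z up, the work surface at z = 0. Lengths are in m, angles in rad, forces in N, time in s.
With the tool pointing down it reaches from about 0.375 to 0.9 m from the base axis. Payload 3.1 kg.
Tool frame: the origin (TCP) lies midway between the tips of the shut fingers; the grasp point (between the pads) lies 19 mm behind it; x points along the fingers, z is the direction in which the jaws open and shut, and the axes are right-handed (so a half turn about x gives the same grasp; the last joint's range is limited). The gripper opens to 85 mm and grips with 20 to 120 N. Pads are 22 mm wide; open, the fingers measure 114 mm over their backs; the gripper's body (76 mm by 85 mm) begins 54 mm behind the grasp point. The pads swing forward as they close: fully open they stand 13 mm farther back than shut.
Start: joints at [1.038, 0.527, 1.433, -0, 1.181, -0.178], TCP at [0.216, 0.586, 0.231] pointing down, gripper open.
Joint ranges: [-3.08, 3.08], [-0.75, 2.2], [0.22, 2.44], [-1.43, 4.57], [0, 2.65], [-2.85, 2.85]. Speed limits (rad/s): [2.79, 2.79, 3.14, 3.14, 3.14, 3.14].

INTERFACE

Orientations are given as a unit quaternion [x, y, z, w].
In Python, from station import status, snapshot, camera_params, ticket gives the robot as it stands.
- The arm moves only by the tool arm_command, never from a script. Its argument "series" is a list that holds one entry, the list of rows, each a list of 4 numbers: the shift along the tool's x, y, z in mm, then the turn about the tool's x in rad. A call has 1 to 10 rows; each row shifts and turns the commanded pose from where the row before left it, along the tool's axes as they then stand; what a row does not reach is not made up. A row lasts 1/10 s, in which the tool goes at most 50 mm and 8.59 degrees, less where a joint would pass 70% of its speed; a pose out of reach is approached as far as the arm can. A call is refused whole if a number of a shift passes 50 or a number of a turn 0.15, either way. A call with a gripper value outside its range is refused whole. "jaw" is the opening in per cent of the stroke, from 0 (shut) to 100 (fully open), set as the call begins (left out, the last holds). The fingers move at their own pace and stop on an object; "force" is the grip in N (left out, the last holds). Time passes only in rows, so rows that do not move let the fingers close. It gives the time, the measured TCP pose, the force and the opening at its end, in the units of the state.
- status.sense(): the state, without advancing time (a new reading comes with each control period).
- snapshot(name): name is "scene" or "side" or "wrist"; returns the picture (480x640x3 uint8, red, green, blue); there is no depth.
- camera_params(name): a dict with "fovy" (degrees; the focal length in pixels is half the picture's height over the tangent of half this angle, whatever the lens; pixels are square), "cx", "cy" (the principal point, pixels), "extrinsics" (4x4, takes a point from camera to world coordinates); the wrist camera has in their place "mount" (4x4, takes a point from camera to tool coordinates, whose origin is the TCP and whose axes are the tool frame's). Camera axes: x right, y down, z forward; pixel columns grow to the right and rows downward; lengths in m; the calibration is good to about 2 mm. The wrist camera is an equidistant fisheye: a pixel r from the principal point sees the ray r / f radians off the axis. A picture is of the moment at which its call begins: read the wrist's pose just before it. camera_params takes no time and is no camera call.
- ticket.sign_off(): hands the job in, once; it reports no verdict.
The state is a dict: "t": time; "q": joint angles; "qd": joint speeds; "tau": joint torques, N m; "tcp_pos": TCP position; "tool_rot": TCP orientation; "force": force on the tool from outside, world axes, zero at the start; "ft_torque": the same for the moment, N m; "finger_gap": opening from 0.0 (shut) to 1.0 (fully open).
Only numpy, scipy, OpenCV 4.12 (cv2) and the standard library are available. Lean on these libraries where they do the work, as an engineer would, in place of code of your own. Each camera call takes 0.05 s, during which the arm holds its last target. There are 200 camera calls.

TASK

The drive flange on the leaning spindle is not keyed in: turn it on the spindle until its tab drops into the keyway and it sits fully home on the stop collar. Then put the ring-shaped grinding wheel over the flange's hub and press it down so that it lies flat on the flange. Leave the oil can, glue bottle and paste tin where they stand.

Things in the scene. Friction and masses are not known exactly. Their poses are not given: they have to be found in the camera images.
- stand: Fixed bench stand (dark base plate 120 x 110 x 14 mm, grey bearing tube) carrying the spindle, which leans 25 degrees from vertical, roughly towards the robot. Frame: origin on the spindle axis at the shoulder, 120 mm above the table; z up along the leaning axis, y horizontal, x away from the robot and upward.
- spindle: Steel spindle, locked in the stand. Origin and z as the stand's: z up the axis, 0 at the shoulder. Nose: 13 mm diameter, up to z = 35 mm. Keyed part: 26 mm diameter, z = -12 to 0, with a keyway 9 mm wide on its +x side, open at the top, floor 7 mm from the axis. Stop collar: 48 mm diameter, top at z = -12 mm; its index lug (6 mm wide, to 35 mm from the axis) points +x, over the keyway's side.
- keyway (a point): Point in the spindle's keyway, at x = 10.5, y = 0, z = -9 mm of the spindle's frame. The middle of the flange's tab lies here when the flange is home.
- flange: Aluminium flange, loose on the nose (1 mm play all round). Origin at the centre of its underside, z up its axis. Plate 54 mm diameter, z = 0 to 8 mm; hub 34 mm diameter above it, to z = 28 mm. Index lug on the rim (6 mm wide, to 34 mm from the axis) at +x, on the tab's side: lug over lug, the tab meets the keyway and it can drop 12 mm to the collar. About 0.2 kg.
- tab (a point): Middle of the tab in the flange's bore: x = 10.5, y = 0, z = 3 mm of the flange's frame. Tab 7 mm wide, 6 mm high, flush with the underside; 1 mm play each side in the keyway (about 5 degrees either way). At the start it rides on the shoulder, 0.4 to 1.6 rad short of the keyway; turn it counter-clockwise, seen looking down on the nose.
- hub (a point): Middle of the flange's hub, on its axis, 20 mm above the underside: grip the 34 mm round hub here, across its diameter, with the tool along the axis. The nose sticks out of the hub by 7 mm at the start and 19 mm when the flange is home.
- wheel: Grey ring-shaped grinding wheel lying flat on the table to the left, loose: outer diameter 60 mm, bore 39 mm, 12 mm thick, the same both ways up. Origin at the centre of its underside. It fits over the flange's hub with 2.5 mm play all round and rests on the flange's plate. Weighs about 0.08 kg.
- wheel_mid (a point): Centre of the grinding wheel at half its thickness (6 mm above wheel along its z, the wheel's axis). When flange and wheel are seated it lies on the spindle axis, 2 mm above the shoulder (z = 2 mm in the spindle's frame).
- oil_can: Yellow oil can with a thin spout, 56 mm across, 125 mm high, loose and upright; origin at the centre of its underside. A bystander.
- glue_bottle: Small white squeeze bottle with a red pointed cap, 32 mm across, 92 mm high, loose and upright; origin at the centre of its underside. A bystander.
- paste_tin: Open round metal tin of pink paste, 65 mm across, 28 mm high, loose; origin at the centre of its underside. A bystander.
There are look-alikes about, which are no part of the job. Leave any pink look-alike of the wheel alone.

How it is judged:
By the outcome, as a careful person would: the job done as asked, in the order asked, and still so for the second after the job is handed in, with the robot touching nothing.
It also fails if it takes over 51 s, if anything falls off the work surface, if the arm or the gripper's body presses on something with over 40 N, if the wrist force passes 120 N, or if a joint passes its speed limit or range.

## Working session

There is one attempt and no reset: what is moved stays moved. The work goes in short steps, Python scripts to look and compute and a tool call to move; the robot and the scene stay as the last step left them, time stands still between calls to the robot, and variables do not carry over. Pictures are saved under pics/ and viewed, about 8 in all and at most 12, crops included, and the job is handed in when it is done.

Besides the shell and the picture viewer there is one more tool, called after "Call:" as name(argument=value, ...), one argument or row to a line, values as JSON. arm_command: Moves the arm, as the interface text tells. Its arguments: {"type":"object","properties":{"series":{"type":"array"},"jaw":{"type":"number"},"force":{"type":"number"}},"required":["series"]}

```bash
ls; mkdir -p pics
python3 - <<'E'
from station import status, snapshot, camera_params
import cv2
s=status.sense();print(s)
for n in("scene","side","wrist"):
    cv2.imwrite(f"pics/{n}0.png",snapshot(n)[:,:,::-1]);print(n,camera_params(n))
E
```

```text
pics
{'t': 0.0, 'q': array([ 1.03847503e+00,  5.28424697e-01,  1.43389414e+00,  8.76185044e-06,
        1.18142218e+00, -1.78513203e-01]), 'qd': array([ 3.09883402e-04,  5.43094224e-05,  1.31473864e-03,  1.30934497e-03,
       -1.57559980e-03,  4.20086448e-04]), 'tau': array([-1.09736149e-03, -4.42348337e+01, -1.78023416e+01, -2.92603017e-04,
        8.63272900e-03, -5.68274302e-06]), 'tcp_pos': array([0.21615388, 0.58566887, 0.23036171]), 'tool_rot': array([-0.40451805,  0.58087997,  0.40389001,  0.57949674]), 'force': array([-0.1625369 , -0.14177729, -0.52329263]), 'ft_torque': array([ 0.05820566, -0.04927844, -0.01435924]), 'finger_gap': 1.0001504023909318}
scene {'fovy': 42.96016826842669, 'cx': 313.57022028269967, 'cy': 245.4108927377785, 'extrinsics': array([[ 0.66372516, -0.41040115,  0.62533176, -0.33171249],
       [-0.74767225, -0.3401806 ,  0.57031866, -0.75618932],
       [-0.02133369, -0.84607804, -0.53263197,  0.84234288],
       [ 0.        ,  0.        ,  0.        ,  1.        ]])}
side {'fovy': 49.298386404875615, 'cx': 333.08636450881886, 'cy': 241.2021931920459, 'extrinsics': array([[-0.9370464 , -0.22434232,  0.26760898,  0.20212493],
       [-0.34896552,  0.62994993, -0.69381997,  0.82776101],
       [-0.01292707, -0.74352782, -0.66858005,  0.89096129],
       [ 0.        ,  0.        ,  0.        ,  1.        ]])}
wrist {'fovy': 65.70646984690485, 'cx': 309.46563051422055, 'cy': 236.32327147880872, 'mount': array([[-1.38850955e-04, -3.26212314e-01,  9.45296518e-01,
        -1.41755051e-01],
       [-6.39213035e-04, -9.45296305e-01, -3.26212335e-01,
         8.51554559e-02],
       [ 9.99999786e-01, -6.49540750e-04, -7.72638687e-05,
        -3.66925744e-04],
       [ 0.00000000e+00,  0.00000000e+00,  0.00000000e+00,
         1.00000000e+00]])}
```

View pics/scene0.png

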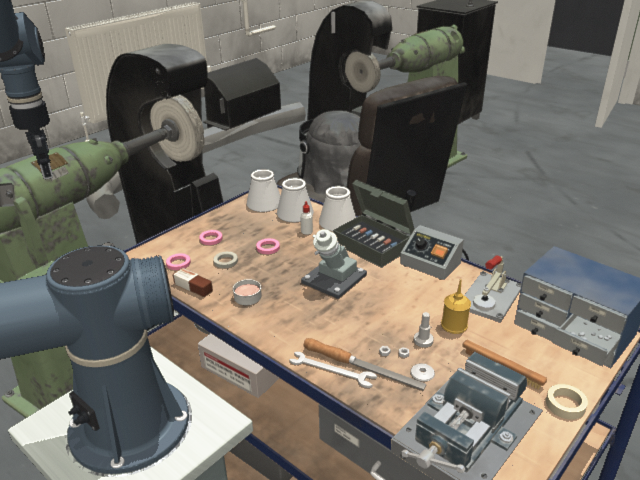

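View pics/side0.png

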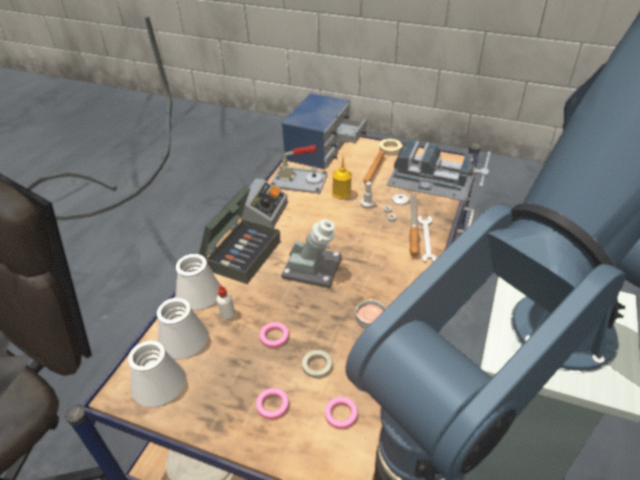

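View pics/wrist0.png

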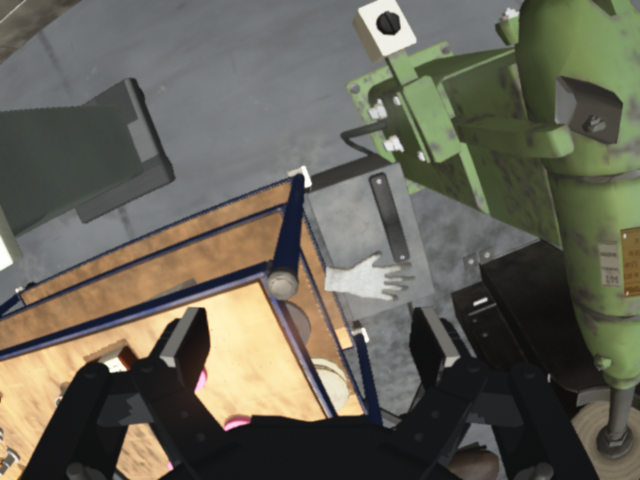

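The wheel is the grey ring at scene (225,260) / side (317,363). The stand is at scene (333,262) / side (314,252), and the pink rings are decoys. I'll crop the stand and the wheel for measurement.

```bash
cat > h.py <<'E'
import numpy as np,cv2
from scipy.spatial.transform import Rotation as R
from scipy.optimize import least_squares
from station import status, snapshot, camera_params
def K(c):
    f=240/np.tan(np.radians(c['fovy'])/2); return f,c['cx'],c['cy']
def proj(P,n,T=None):
    c=camera_params(n); f,cx,cy=K(c)
    E=c['extrinsics'] if n!='wrist' else T@c['mount']
    p=(np.atleast_2d(P)-E[:3,3])@E[:3,:3]
    if n=='wrist':
        rr=np.hypot(p[:,0],p[:,1]); th=np.arctan2(rr,p[:,2]); k=f*th/rr
        return np.c_[cx+k*p[:,0],cy+k*p[:,1]]
    return np.c_[cx+f*p[:,0]/p[:,2],cy+f*p[:,1]/p[:,2]]
def ray(u,v,n,T=None):
    c=camera_params(n); f,cx,cy=K(c)
    E=c['extrinsics'] if n!='wrist' else T@c['mount']
    d=np.array([(u-cx)/f,(v-cy)/f,1.])
    if n=='wrist':
        r=np.hypot(d[0],d[1]); d=np.array([np.sin(r)*d[0]/r,np.sin(r)*d[1]/r,np.cos(r)])
    return E[:3,3],E[:3,:3]@d
def onz(u,v,n,z,T=None):
    o,d=ray(u,v,n,T); return o+d*(z-o[2])/d[2]
def tool(s=None):
    s=s or status.sense(); T=np.eye(4); T[:3,:3]=R.from_quat(s['tool_rot']).as_matrix(); T[:3,3]=s['tcp_pos']; return T
E
python3 - <<'E'
from h import *
a=cv2.imread('pics/scene0.png')[222:302,295:375]; b=cv2.imread('pics/side0.png')[212:292,275:355]
r=lambda x:cv2.resize(x,None,fx=5,fy=5,interpolation=cv2.INTER_CUBIC)
cv2.imwrite('pics/c1.png',np.hstack([r(a),r(b)]))
for n,(u,v) in dict(scene=(225,260),side=(317,363)).items():
    print(onz(u,v,n,.006)); 
    im=cv2.imread(f'pics/{n}0.png')[v-22:v+22,u-24:u+24].astype(int)
    # greyish (low saturation) mask
    m=((im[:,:,2]-im[:,:,0])<40)&(im.sum(2)>250)
    nn,l,st,ce=cv2.connectedComponentsWithStats(m.astype('uint8'))
    i=1+np.argmax(st[1:,4]); ct=cv2.findContours((l==i).astype('uint8'),cv2.RETR_EXTERNAL,cv2.CHAIN_APPROX_NONE)[0][0]
    e=cv2.fitEllipse(ct); print(st[i],e); print(onz(e[0][0]+u-24,e[0][1]+v-22,n,.006))
E
```

```text
[0.45801152 0.26420521 0.006     ]
[ 13  14  24  18 301] ((24.453947067260742, 21.864953994750977), (16.396711349487305, 24.274614334106445), 82.53631591796875)
[0.45914793 0.26379134 0.006     ]
[0.45897384 0.26355736 0.006     ]
[ 10  10  29  27 384] ((23.85223388671875, 22.70540428161621), (25.628854751586914, 28.07212257385254), 93.83721923828125)
[0.45862942 0.26522282 0.006     ]
```

View pics/c1.png

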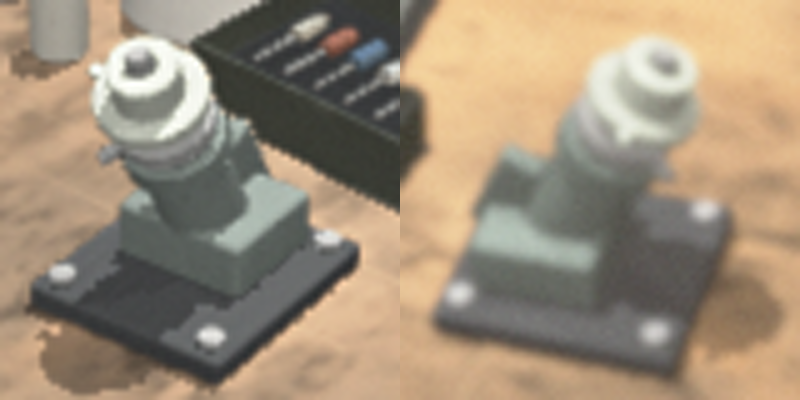

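```bash
cat >> h.py <<'E'
def frame(x,y,az,tilt=np.radians(25)):
    # z axis leans toward azimuth az ; x = away from lean & upward
    z=np.array([np.sin(tilt)*np.cos(az),np.sin(tilt)*np.sin(az),np.cos(tilt)])
    X=np.array([-np.cos(tilt)*np.cos(az),-np.cos(tilt)*np.sin(az),np.sin(tilt)])
    T=np.eye(4); T[:3,:3]=np.c_[X,np.cross(z,X),z]; T[:3,3]=[x,y,.12]; return T
def tf(T,p): return np.atleast_2d(p)@T[:3,:3].T+T[:3,3]
E
python3 - <<'E'
from h import *
S=lambda u,v:(295+u/5-.4,222+v/5-.4); D=lambda u,v:(275+(u-400)/5-.4,212+v/5-.4)
# plate top corners-ish (scene: left,bottom,right ; side: left,bottom,right)
for n,L in dict(scene=[S(30,285),S(213,365),S(358,245)],side=[D(437,318),D(672,368),D(733,212)]).items():
    for p in L: print(n,onz(*p,n,.014).round(4))
# nose tip center, hub top centre outlines
obs=[('scene',S(139,53),35),('side',D(664,56),35),('scene',S(150,107),12+0),('side',D(646,105),12+0)]
def res(p):
    T=frame(p[0],p[1],p[2])
    r=[]
    for n,o,z in obs[:2]: r+=list(proj(tf(T,[0,0,z/1e3]),n)[0]-o)
    for n,o,z in obs[2:]: r+=list(.3*(proj(tf(T,[0,0,z/1e3]),n)[0]-o))
    return r
for a0 in (np.pi,0):
    s=least_squares(res,[.6,.1,a0]); print(s.x,s.cost); T=frame(*s.x)
    for ang in (0,90,180,270):
        a=np.radians(ang);c=[.033*np.cos(a),.033*np.sin(a),.004]; d=[.034*np.cos(a),.034*np.sin(a),-.014]
        q=proj(tf(T,[c,d]),'scene'); w=proj(tf(T,[c,d]),'side'); print(ang,((q-[295,222])*5).round(),((w-[275,212])*5+[400,0]).round())
E
```

```text
scene [0.5119 0.0571 0.014 ]
scene [ 0.519  -0.0487  0.014 ]
scene [ 0.6366 -0.0408  0.014 ]
side [0.6243 0.0695 0.014 ]
side [0.5093 0.0623 0.014 ]
side [ 0.5182 -0.0452  0.014 ]
[0.54502066 0.01211241 3.60291387] 2.0909870580348238
0 [[159.  30.]
 [164.  51.]] [[566.  82.]
 [549. 111.]]
90 [[ 72.  81.]
 [ 75. 103.]] [[641. 150.]
 [625. 180.]]
180 [[126. 151.]
 [131. 175.]] [[701. 119.]
 [687. 147.]]
270 [[214.  99.]
 [220. 121.]] [[628.  54.]
 [612.  81.]]
[ 0.54501998  0.01211377 -2.68016291] 2.090987057236139
0 [[159.  30.]
 [164.  51.]] [[566.  82.]
 [549. 111.]]
90 [[ 72.  81.]
 [ 75. 103.]] [[641. 150.]
 [625. 180.]]
180 [[126. 151.]
 [131. 175.]] [[701. 119.]
 [687. 147.]]
270 [[214.  99.]
 [220. 121.]] [[628.  54.]
 [612.  81.]]
```

Run:
```python
from h import *
T=tool();print(T.round(3))
for nm,n,u,v,z in [('tin','scene',247,290,.02),('glue','scene',306,230,.02),('oil','scene',455,322,.03),('pinkA','scene',267,246,.006),('pinkB','scene',210,238,.006),('pinkC','scene',177,262,.006),('brush','scene',192,283,.01),('glue','side',227,310,.03),('pinkC','side',341,412,.006),('tool box','side',240,245,.03)]:
    print(nm,onz(u,v,n,z).round(3))
print((T[:3,:3].T@(np.array([.50,.02,.30])-T[:3,3])*1e3).round())
```

```text
[[-0.001 -0.938  0.346  0.216]
 [-0.001  0.346  0.938  0.586]
 [-1.     0.    -0.002  0.231]
 [ 0.     0.     0.     1.   ]]
tin [0.394 0.115 0.02 ]
glue [0.678 0.19  0.02 ]
oil [ 0.586 -0.309  0.03 ]
pinkA [0.571 0.23  0.006]
pinkB [0.503 0.375 0.006]
pinkC [0.375 0.35  0.006]
brush [0.339 0.245 0.01 ]
glue [0.685 0.219 0.03 ]
pinkC [0.377 0.349 0.006]
tool box [0.757 0.024 0.03 ]
[ -69. -462. -433.]
```

Call:
arm_command(
  series=[
    [[-8,-33,-31,0],[-8,-33,-31,0],[-8,-33,-31,0],[-8,-33,-31,0],[-8,-33,-31,0],[-8,-33,-31,0],[-8,-33,-31,0],[-8,-33,-31,0],[-5,-33,-31,0],[0,-33,-31,0]],
  ],
  jaw=75,
)

```text
t: 1.15
tcp_pos: [0.4195, 0.1795, 0.3011]
tool_rot: [-0.404, 0.58, 0.404, 0.581]
force: [1.4, 0.6, 0.2]
finger_gap: 0.747
```

Call:
arm_command(
  series=[
    [[0,-33,-31,0],[0,-33,-31,0],[0,-33,-31,0],[0,-33,-31,0],[0,0,0,-0.14],[0,0,0,-0.14],[0,0,0,-0.14],[0,0,0,0]],
  ],
)

```text
t: 1.95
tcp_pos: [0.4993, 0.0189, 0.3]
tool_rot: [-0.516, 0.484, 0.516, 0.483]
force: [0.9, -0.0, -0.3]
finger_gap: 0.749
```

Run:
```python
from h import *
s=status.sense();T=tool(s);cv2.imwrite('pics/w1.png',snapshot('wrist')[:,:,::-1]);np.save('w1.npy',T)
print(s['t'],T.round(3),s['finger_gap'],s['force'].round(2))
```

```text
1.95 [[-0.001 -0.998 -0.065  0.499]
 [ 0.    -0.065  0.998  0.019]
 [-1.     0.001  0.     0.3  ]
 [ 0.     0.     0.     1.   ]] 0.7493699263300888 [ 0.9  -0.01 -0.27]
```

View pics/w1.png

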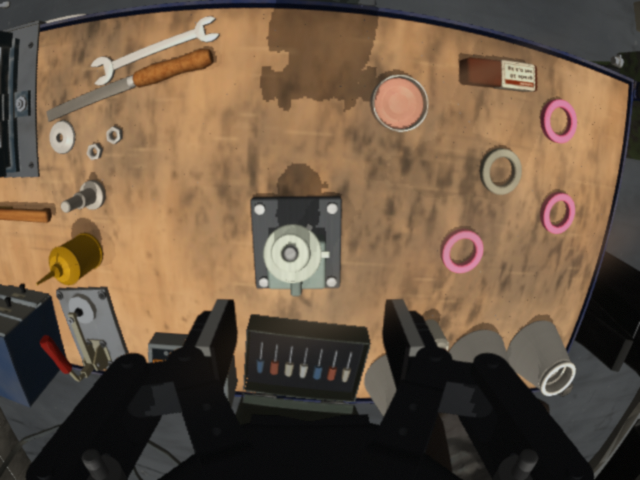

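Run:
```python
from h import *
T=np.load('w1.npy')
a=cv2.imread('pics/w1.png')[185:305,240:350]
cv2.imwrite('pics/w1c.png',cv2.resize(a,None,fx=5,fy=5,interpolation=cv2.INTER_CUBIC))
print(proj([[.459,.264,.006],[.394,.115,.02]],'wrist',T))
```

```text
[[500.68193439 171.00168132]
 [400.05126892 103.63817287]]
```

View pics/w1c.png

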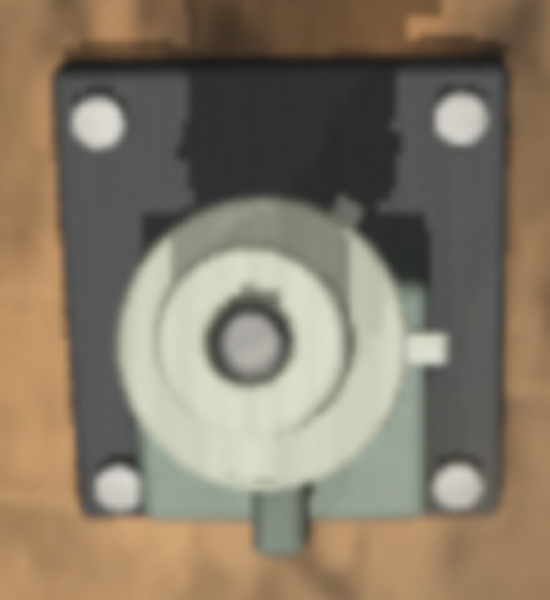

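```bash
cat > fit.py <<'E'
from h import *
T1=np.load('w1.npy')
S=lambda u,v:np.array((295+u/5-.4,222+v/5-.4)); D=lambda u,v:np.array((275+(u-400)/5-.4,212+v/5-.4)); W=lambda u,v:np.array((240+u/5-.4,185+v/5-.4))
def pol(r,a,z): return np.array([r*np.cos(a),r*np.sin(a),z])/1e3
def res(p,full=False):
    F=frame(*p[:3]); a,b,zc=p[3:6]; r=[]
    for P,o,w in [(pol(0,0,35),(S(139,53),D(664,56),W(248,342)),1),(pol(34,a,4),(S(93,70),D(623,140),W(447,350)),1),
                (pol(35,b,zc),(S(100,157),D(668,170),W(352,200)),1),(pol(0,0,28),(S(145,72),None,W(253,343)),.7),(pol(0,0,6),(S(151,92),D(645,98),W(262,345)),.5)]:
        for n,q in zip(('scene','side','wrist'),o):
            if q is not None: r+=list(w*(proj(tf(F,P),n,T1)[0]-q))
    return np.array(r+[(zc+15)/2])
for az in (3.2,):
    s=least_squares(res,[.545,.012,az,1.5,2.2,-15],loss='soft_l1'); print(s.x.round(4),s.cost,np.degrees(s.x[2:5]).round(1)); print(res(s.x).round(1))
pl=[onz(*W(u,v),'wrist',.014,T1) for u,v in ((60,70),(503,70),(497,515),(83,515))]
pl=np.array(pl);print(pl.round(4),pl.mean(0)); d=pl[2]-pl[1];d2=pl[3]-pl[0];print(np.degrees(np.arctan2(d[1],d[0])),np.degrees(np.arctan2(d2[1],d2[0])),np.linalg.norm(d),np.linalg.norm(pl[1]-pl[0]))
E
python3 fit.py
```

```text
[ 5.44800e-01  5.80000e-03  3.27200e+00  1.52460e+00  2.59540e+00
 -1.44557e+01] 4.371428814086018 [187.5  87.4 148.7]
[-0.4  0.5  1.  -1.1  0.   0.3 -0.   0.6 -0.5  0.5 -0.2  0.1 -0.5  0.5
  1.5  1.2  0.2  0.  -0.6 -1.  -0.2  0.4  0.2  0.2 -0.1 -0.6 -0.1  0.8
  0.3]
[[ 0.5184 -0.0487  0.014 ]
 [ 0.5119  0.0563  0.014 ]
 [ 0.6286  0.0656  0.014 ]
 [ 0.6359 -0.0413  0.014 ]] [0.57370725 0.00795601 0.014     ]
4.56198955857434 3.6155621369654978 0.11714420715036815 0.10519075279492109
```

The close-up shows the collar lug at frame angle about 149° and the flange lug at about 87°. That leaves about 61° CCW to go, so the lug doesn't point where the text says, but the gap fits. The tool only stays vertical, so I'll ratchet the hub with the jaws across the lean.

Call:
arm_command(
  series=[
    [[0,-36,-15,0],[10,0,0,0.15],[40,0,0,0.15],[45,0,0,0.04],[45,0,0,0],[15,0,0,0],[8,0,0,0],[0,0,0,0]],
  ],
  jaw=75,
)

```text
t: 2.8
tcp_pos: [0.5361, 0.0067, 0.1365]
tool_rot: [-0.426, 0.564, 0.427, 0.563]
force: [-0.6, 1.1, 0.8]
finger_gap: 0.751
```

Call:
arm_command(
  series=[
    [[0,0,0,0],[0,0,0,0],[0,0,0,0],[0,0,0,0],[0,0,0,0]],
  ],
  jaw=20,
  force=40,
)

```text
t: 3.3
tcp_pos: [0.537, 0.0053, 0.1392]
tool_rot: [-0.428, 0.563, 0.426, 0.564]
force: [-2.8, -4.0, 6.8]
finger_gap: 0.362
```

Call:
arm_command(
  series=[
    [[0,0,0,-0.1],[0,0,0,-0.12],[0,0,0,-0.12],[0,0,0,-0.12],[0,0,0,-0.12],[0,0,0,-0.12],[0,0,0,0]],
  ],
)

```text
t: 4.0
tcp_pos: [0.5388, 0.0046, 0.1392]
tool_rot: [0.597, -0.383, -0.592, -0.383]
force: [0.1, -5.5, 4.6]
finger_gap: 0.363
```

Run:
```python
from h import *
s=status.sense();T=tool(s);w=snapshot('wrist')[:,:,::-1];np.save('w2.npy',T);sc=snapshot('scene')[:,:,::-1];sd=snapshot('side')[:,:,::-1]
print(s['t'],T[:3,3],s['finger_gap'],s['force'].round(2),s['ft_torque'].round(2))
cv2.imwrite('pics/sc2.png',sc);cv2.imwrite('pics/sd2.png',sd);cv2.imwrite('pics/w2.png',w)
r=lambda x:cv2.resize(x,(400,400),interpolation=cv2.INTER_CUBIC)
F=frame(.5448,.0065,np.radians(186)); u,v=proj(tf(F,[0,0,.01]),'wrist',T)[0].astype(int);print(u,v)
v0=max(0,min(v-80,320))
cv2.imwrite('pics/m2.png',np.hstack([r(sc[222:302,295:375]),cv2.resize(w[v0:v0+160,u-80:u+80],(400,400))]))
```

```text
4.0 [0.53882641 0.00460028 0.13920109] 0.3634419890431188 [ 0.12 -5.53  4.6 ] [-1.4  -0.2  -0.22]
310 306
```

View pics/m2.png

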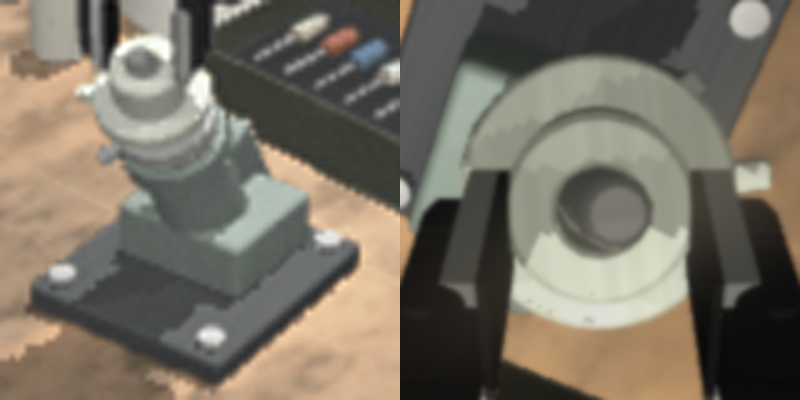

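```bash
cat >> h.py <<'E'
F0=frame(.5448,.0062,np.radians(186.5))
def ang(u,v,n,z,T=None):
    o,d=ray(u,v,n,T); o=F0[:3,:3].T@(o-F0[:3,3]); d=F0[:3,:3].T@d
    p=o+d*(z-o[2])/d[2]; return np.degrees(np.arctan2(p[1],p[0])).round(1),(p*1e3).round(1)
E
python3 - <<'E'
from h import *
T=np.load('w2.npy'); T1=np.load('w1.npy')
print(ang(378,296,'wrist',.004,T)); print(ang(295+78/5,222+92/5,'scene',.004))
print('collar',ang(230+295*.4,226+85*.4,'wrist',-.0145,T),ang(310,225,'wrist',-.0145,T1),ang(329,255,'wrist',.004,T1))
E
```

```text
(np.float64(112.5), array([-13.6,  32.9,   4. ]))
(np.float64(108.8), array([-11.2,  33.1,   4. ]))
collar (np.float64(149.0), array([-28.2,  17. , -14.5])) (np.float64(149.4), array([-29.8,  17.6, -14.5])) (np.float64(87.6), array([ 1.4, 34.1,  4. ]))
```

Call:
arm_command(
  series=[
    [[0,0,0,0],[-3,0,0,0],[0,0,0,0.15],[0,0,0,0.15],[0,0,0,0.15],[0,0,0,0.15],[0,0,0,0.15],[0,0,0,0.05]],
  ],
  jaw=65,
)

```text
t: 4.95
tcp_pos: [0.536, 0.0073, 0.1404]
tool_rot: [-0.397, 0.585, 0.397, 0.585]
force: [-0.1, 0.8, -0.5]
finger_gap: 0.65
```

Call:
arm_command(
  series=[
    [[0,0,0,0],[0,0,0,0],[0,0,0,0],[0,0,0,0],[0,0,0,0]],
  ],
  jaw=20,
  force=60,
)

```text
t: 5.45
tcp_pos: [0.5365, 0.0083, 0.1423]
tool_rot: [-0.398, 0.583, 0.399, 0.585]
force: [-3.1, 4.5, 13.4]
finger_gap: 0.227
```

Call:
arm_command(
  series=[
    [[0,0,0,-0.1],[0,0,0,-0.11],[0,0,0,-0.11],[0,0,0,-0.11],[0,0,0,-0.11],[0,0,0,-0.11],[0,0,0,-0.11],[0,0,0,-0.11],[0,0,0,0]],
  ],
)

```text
t: 6.35
tcp_pos: [0.5295, 0.0045, 0.1432]
tool_rot: [-0.605, 0.364, 0.612, 0.356]
force: [-19.2, -10.5, 29.7]
finger_gap: 0.198
```

```bash
cat > look.py <<'E'
from h import *
import sys
k=sys.argv[1]
s=status.sense();T=tool(s);w=snapshot('wrist')[:,:,::-1];np.save(f'w{k}.npy',T);sc=snapshot('scene')[:,:,::-1];sd=snapshot('side')[:,:,::-1]
print(s['t'],T[:3,3],s['finger_gap'],s['force'].round(2),s['ft_torque'].round(2))
cv2.imwrite(f'pics/sc{k}.png',sc);cv2.imwrite(f'pics/sd{k}.png',sd);cv2.imwrite(f'pics/w{k}.png',w)
u,v=proj(tf(F0,[0,0,.01]),'wrist',T)[0].astype(int); v=min(v,400); print('wrist crop origin',u-80,v-80,'scale .4')
r=lambda x:cv2.resize(x,(400,400),interpolation=cv2.INTER_CUBIC)
cv2.imwrite(f'pics/m{k}.png',np.hstack([r(sc[222:302,295:375]),r(w[v-80:v+80,u-80:u+80])]))
# template: bright small blob (lug) beyond plate in scene: polar scan at r=31.5,z=8 top face brightness
def scan(im,n,z,rr,T=None):
    a=np.radians(np.arange(60,200,4)); P=np.c_[rr*np.cos(a),rr*np.sin(a),z+0*a]/1e3
    q=proj(tf(F0,P),n,T).round().astype(int); q=np.clip(q,0,[639,479]); return [int(im[y,x].sum()/3) for x,y in q]
print('ang60..196/4 wrist z8',scan(w,'wrist',8,31,T)); print('scene z8',scan(sc,'scene',8,31)); print('wrist z-4',scan(w,'wrist',-4,31,T))
E
python3 look.py 3
```

```text
6.35 [0.52952155 0.00454531 0.14315884] 0.19771022862888935 [-19.23 -10.52  29.72] [-1.86  2.94 -0.23]
wrist crop origin 219 237 scale .4
ang60..196/4 wrist z8 [17, 14, 17, 16, 18, 21, 20, 26, 25, 29, 32, 39, 41, 44, 48, 128, 196, 183, 101, 127, 83, 87, 86, 86, 83, 81, 84, 84, 76, 49, 47, 47, 45, 46, 45]
scene z8 [84, 112, 23, 54, 133, 133, 138, 138, 166, 166, 167, 167, 159, 168, 203, 244, 244, 213, 140, 164, 164, 176, 182, 182, 180, 180, 173, 173, 166, 141, 125, 122, 122, 125, 126]
wrist z-4 [18, 27, 26, 50, 53, 95, 90, 67, 67, 62, 45, 42, 46, 48, 51, 188, 189, 94, 88, 89, 88, 87, 90, 107, 104, 53, 53, 69, 49, 48, 47, 46, 47, 45, 45]
```

Call:
arm_command(
  series=[
    [[-3,0,0,0],[0,0,0,0.1],[0,0,0,0.15],[0,0,0,0.15],[0,0,0,0.15],[0,0,0,0.15],[4,0,0,0],[4,0,0,0],[0,0,0,0]],
  ],
  jaw=65,
)

```text
t: 7.4
tcp_pos: [0.5358, 0.0067, 0.1346]
tool_rot: [-0.447, 0.548, 0.448, 0.547]
force: [-0.2, -0.4, -0.2]
finger_gap: 0.648
```

Call:
arm_command(
  series=[
    [[0,0,0,0],[0,0,0,0],[0,0,0,0],[0,0,0,0],[0,0,0,0]],
  ],
  jaw=20,
  force=45,
)

```text
t: 7.9
tcp_pos: [0.536, 0.0048, 0.1358]
tool_rot: [-0.448, 0.549, 0.446, 0.547]
force: [-3.1, -5.9, 2.9]
finger_gap: 0.371
```

Good grip. Turn.

Call:
arm_command(
  series=[
    [[0,0,0,-0.1],[0,0,0,-0.11],[0,0,0,-0.11],[0,0,0,-0.11],[0,0,0,-0.11],[0,0,0,-0.11],[0,0,0,0]],
  ],
)

```text
t: 8.6
tcp_pos: [0.5367, 0.0035, 0.1359]
tool_rot: [0.6, -0.377, -0.598, -0.375]
force: [-2.9, -8.6, 2.1]
finger_gap: 0.367
```

```bash
python3 look.py 4
```

```text
8.6 [0.53673396 0.00350065 0.13594615] 0.36726246285296565 [-2.93 -8.64  2.09] [-1.91  0.19 -0.21]
wrist crop origin 229 234 scale .4
ang60..196/4 wrist z8 [11, 20, 22, 40, 113, 115, 64, 65, 65, 47, 32, 36, 41, 44, 104, 98, 102, 114, 121, 127, 86, 155, 154, 103, 82, 89, 84, 84, 75, 50, 48, 48, 45, 47, 46]
scene z8 [153, 232, 86, 31, 56, 66, 129, 129, 136, 132, 166, 166, 162, 163, 168, 173, 173, 167, 161, 179, 179, 201, 149, 149, 123, 123, 173, 173, 167, 141, 126, 122, 122, 123, 128]
wrist z-4 [115, 17, 18, 19, 26, 24, 62, 67, 68, 70, 71, 74, 74, 77, 97, 102, 115, 124, 88, 99, 146, 145, 98, 108, 107, 56, 59, 76, 49, 48, 48, 46, 48, 46, 46]
```

Call:
arm_command(
  series=[
    [[0,0,0,0],[0,0,0,0],[0,0,0,0],[-10,0,0,0],[-20,0,0,0],[0,0,0,0]],
  ],
  jaw=70,
)

```text
t: 9.35
tcp_pos: [0.5384, 0.0065, 0.1679]
tool_rot: [0.6, -0.376, -0.596, -0.378]
force: [0.6, 0.1, 0.6]
finger_gap: 0.699
```

```bash
python3 look.py 5
```

```text
9.35 [0.5383932  0.00650761 0.16785869] 0.6993253163404679 [0.55 0.09 0.58] [-0.01  0.02 -0.01]
wrist crop origin 225 198 scale .4
ang60..196/4 wrist z8 [135, 133, 133, 131, 127, 128, 130, 123, 125, 120, 114, 108, 103, 108, 117, 127, 129, 90, 83, 84, 83, 84, 150, 149, 177, 83, 59, 46, 45, 46, 45, 45, 46, 45, 50]
scene z8 [194, 189, 187, 176, 175, 168, 168, 168, 175, 169, 167, 167, 162, 161, 168, 172, 172, 165, 160, 164, 164, 174, 181, 181, 188, 188, 185, 185, 150, 155, 167, 161, 161, 167, 167]
wrist z-4 [134, 138, 136, 133, 129, 130, 135, 127, 125, 123, 120, 123, 127, 125, 127, 95, 83, 86, 85, 83, 85, 101, 212, 153, 99, 78, 53, 47, 45, 46, 45, 46, 44, 45, 49]
```

View pics/m5.png

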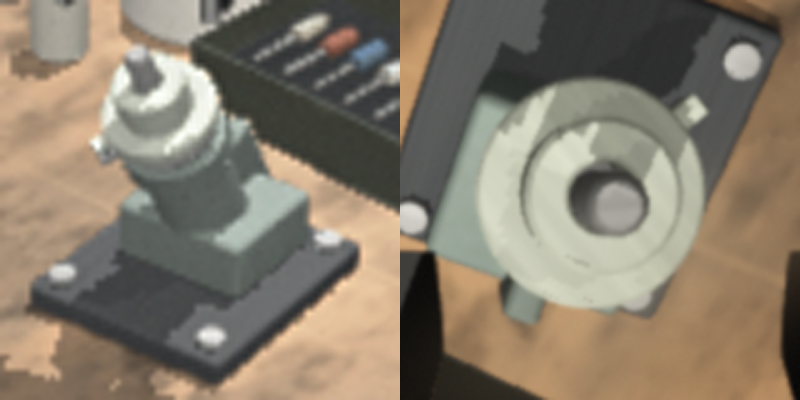

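Flange lug now sits over the collar lug and the nose sticks out further, so it has dropped. Next is the wheel.

Call:
arm_command(
  series=[
    [[-20,0,0,0.15],[-10,0,0,0.15],[0,0,0,0.08],[0,0,0,0]],
  ],
  jaw=100,
)

```text
t: 9.9
tcp_pos: [0.536, 0.0067, 0.1949]
tool_rot: [-0.516, 0.483, 0.517, 0.483]
force: [-0.3, 0.2, -1.0]
finger_gap: 0.999
```

Run:
```python
from h import *
s=status.sense();T=tool(s);z=T[:3,2];print(s['t'],T[:3,3].round(4),np.degrees(np.arctan2(z[1],z[0])))
print((T[:3,:3].T@(np.array([.459,.2648,.06])-T[:3,3])*1e3).round(1))
print(F0.round(4), (proj(tf(F0,[[0,0,.016],[0,0,.028],[0,0,.035]]),'scene')-[295,222])*5)
```

```text
9.9 [0.536  0.0067 0.1949] 93.81090927375172
[135.   59.6 262.7]
[[ 0.9005 -0.1132 -0.4199  0.5448]
 [ 0.1026  0.9936 -0.0478  0.0062]
 [ 0.4226  0.      0.9063  0.12  ]
 [ 0.      0.      0.      1.    ]] [[144.51239686  78.4332535 ]
 [137.73816509  62.44785674]
 [133.74326106  53.02093895]]
```

Call:
arm_command(
  series=[
    [[0,10,44,0],[0,10,44,0],[0,10,44,0],[0,10,44,0],[10,10,44,0],[20,10,43,0],[40,0,0,0],[40,0,0,0],[25,0,0,0],[0,0,0,0]],
  ],
)

```text
t: 10.9
tcp_pos: [0.4558, 0.2641, 0.0565]
tool_rot: [-0.515, 0.486, 0.518, 0.48]
force: [-0.5, -0.6, 0.6]
finger_gap: 1.001
```

Run:
```python
from h import *
s=status.sense();T=tool(s);w=snapshot('wrist')[:,:,::-1];print(s['t'],T[:3,3].round(4))
cv2.imwrite('pics/w6.png',w)
u,v=proj([.459,.2648,.012],'wrist',T)[0].astype(int);print(u,v)
hsv=cv2.cvtColor(w,cv2.COLOR_BGR2HSV).astype(int)
m=((hsv[:,:,1]<75)&(hsv[:,:,2]>70)).astype('uint8'); m[:v-110]=0;m[v+90:]=0;m[:,:u-100]=0;m[:,u+100:]=0
n,l,st,ce=cv2.connectedComponentsWithStats(m)
for i in np.argsort(-st[1:,4])[:5]+1:
    ct=cv2.findContours((l==i).astype('uint8'),cv2.RETR_EXTERNAL,cv2.CHAIN_APPROX_NONE)[0][0]
    if len(ct)<6: continue
    P=np.array([onz(*p[0],'wrist',.012,T)[:2] for p in ct]); A=np.c_[2*P,np.ones(len(P))]; c=np.linalg.lstsq(A,(P**2).sum(1),rcond=None)[0]
    print(st[i],c[:2].round(4),np.sqrt(c[2]+c[0]**2+c[1]**2).round(4),(T[:3,:3].T@(np.array([*c[:2],0])-T[:3,3])*1e3).round(1))
cv2.imwrite('pics/m6.png',w)
```

```text
10.9 [0.4558 0.2641 0.0565]
310 278
[ 257  225  105   98 4844] [0.4578 0.264 ] 0.0294 [56.4 -2.5 -0.1]
[267 187   3   3   8] [0.4098 0.2396] 0.0006 [ 56.9  47.  -21.1]
```

View pics/m6.png

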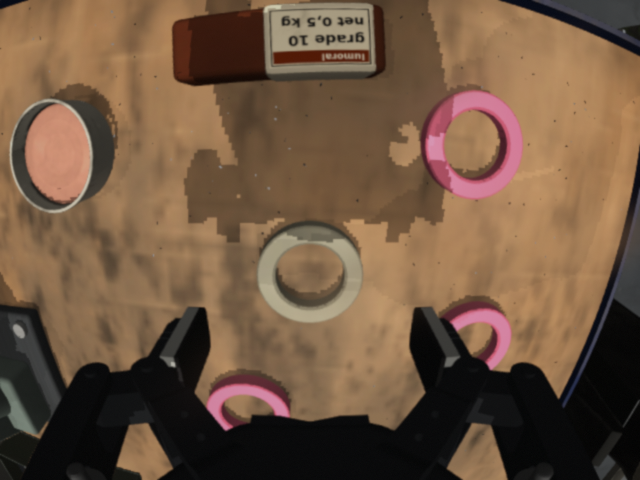

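The wheel sits at (310,275), centred between the jaws; circle fit gives (0.458, 0.264). The jaws are clear of the pink rings.

Call:
arm_command(
  series=[
    [[20,-2,0,0],[25,0,0,0],[10,0,0,0],[4,0,0,0],[0,0,0,0]],
  ],
)

```text
t: 11.45
tcp_pos: [0.4616, 0.2651, 0.0019]
tool_rot: [0.516, -0.483, -0.516, -0.483]
force: [0.1, -0.7, 0.6]
finger_gap: 1.001
```

Call:
arm_command(
  series=[
    [[0,0,0,0],[0,0,0,0],[0,0,0,0],[0,0,0,0],[0,0,0,0]],
  ],
  jaw=40,
  force=30,
)

```text
t: 11.95
tcp_pos: [0.4618, 0.2653, 0.0027]
tool_rot: [0.517, -0.482, -0.516, -0.484]
force: [-0.0, -1.1, 4.8]
finger_gap: 0.674
```

Call:
arm_command(
  series=[
    [[-20,0,0,0],[-40,0,0,0],[-45,0,0,0],[-45,0,0,0],[-45,0,0,0],[0,0,0,0]],
  ],
)

```text
t: 12.55
tcp_pos: [0.4651, 0.2666, 0.2031]
tool_rot: [0.519, -0.478, -0.514, -0.488]
force: [0.7, 0.3, -0.5]
finger_gap: 0.679
```

Run:
```python
from h import *
s=status.sense();T=tool(s);w=snapshot('wrist')[:,:,::-1]
print(s['t'],T[:3,3].round(4),s['finger_gap'],s['force'])
cv2.imwrite('pics/m7.png',w[200:480,160:480])
P=tf(F0,[[0,0,.002],[0,0,.045]]);print(P)
for p in P: print((T[:3,:3].T@(p-T[:3,3])*1e3).round(1))
```

```text
12.55 [0.4651 0.2666 0.2031] 0.6786517119935522 [ 0.65667732  0.31587899 -0.45072094]
[[0.5439602  0.00610432 0.12181262]
 [0.52590443 0.00404712 0.16078385]]
[  81.2  -60.2 -265.5]
[  42.   -42.6 -266.2]
```

View pics/m7.png

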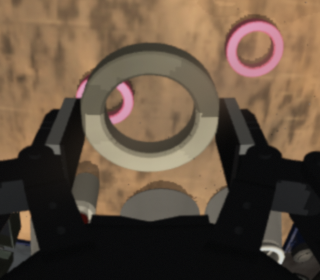

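Run:
```python
from h import *
c=camera_params('wrist');M=c['mount']
def at(u,v,x):
    o,d=ray(u,v,'wrist',np.eye(4)); return (o+d*(x-o[0])/d[0])*1e3
for p in [(310,243),(310,371),(242,310),(378,310),(310,275),(310,346)]: print(p,at(*p,-.0103).round(1),at(*p,.002).round(1))
```

```text
(310, 243) [-10.3  37.2   0.3] [ 2.  32.7  0.3]
(310, 371) [-10.3 -24.3   0.3] [  2.  -34.6   0.3]
(242, 310) [-10.3   7.7 -27.8] [  2.    0.5 -30.4]
(378, 310) [-10.3   7.7  28.3] [ 2.   0.4 31. ]
(310, 275) [-10.3  23.9   0.3] [ 2.  18.2  0.3]
(310, 346) [-10.3 -10.1   0.3] [  2.  -19.    0.3]
```

Call:
arm_command(
  series=[
    [[0,-7,-44,0],[0,-8,-44,0],[0,-8,-44,0],[0,-8,-44,0],[0,-8,-45,0],[10,-7,-45,-0.06],[10,0,0,0],[0,0,0,0]],
  ],
)

```text
t: 13.4
tcp_pos: [0.5223, 0.0022, 0.1737]
tool_rot: [-0.528, 0.469, 0.532, 0.467]
force: [-1.0, 1.0, -1.4]
finger_gap: 0.677
```

```bash
cat > tgt.py <<'E'
from h import *
s=status.sense();T=tool(s);z=T[:3,2];print(s['t'],T[:3,3].round(4),s['finger_gap'].round(3),s['force'].round(1),np.degrees(np.arctan2(z[1],z[0])).round(1))
r=T[:3,3]+T[:3,:3]@np.array([-.004,.0035,0]); print('ring in stand frame',(F0[:3,:3].T@(r-F0[:3,3])*1e3).round(1))
for zz in (45,30,20,10,2): print(zz,(T[:3,:3].T@(tf(F0,[0,0,zz/1e3])[0]-r)*1e3).round(1))
E
python3 tgt.py
```

```text
Traceback (most recent call last):
  File "tgt.py", line 2, in <module>
    s=status.sense();T=tool(s);z=T[:3,2];print(s['t'],T[:3,3].round(4),s['finger_gap'].round(3),s['force'].round(1),np.degrees(np.arctan2(z[1],z[0])).round(1))
                                                                       ^^^^^^^^^^^^^^^^^^^^^
AttributeError: 'float' object has no attribute 'round'
```

```bash
sed -i "s/s\['finger_gap'\].round(3)/s['finger_gap']/" tgt.py; python3 tgt.py
python3 - <<'E'
from h import *
w=snapshot('wrist')[:,:,::-1];sc=snapshot('scene')[:,:,::-1]; sd=snapshot('side')[:,:,::-1]
r=lambda x:cv2.resize(x,(266,400),interpolation=cv2.INTER_CUBIC)
cv2.imwrite('pics/m8.png',np.hstack([cv2.resize(sc[200:280,301:354],(265,400)),cv2.resize(sd[200:280,295:348],(265,400)),cv2.resize(w[200:400,245:378],(266,400))]))
E
```

```text
13.4 [0.5223 0.0022 0.1737] 0.6766955991544463 [-1.   1.  -1.4] 97.0
ring in stand frame [ 0.6 -1.5 63.4]
45 [16.9 -7.3  1.4]
30 [ 30.4 -13.8   1.3]
20 [ 39.5 -18.1   1.2]
10 [ 48.5 -22.3   1.2]
2 [ 55.7 -25.8   1.1]
```

View pics/m8.png

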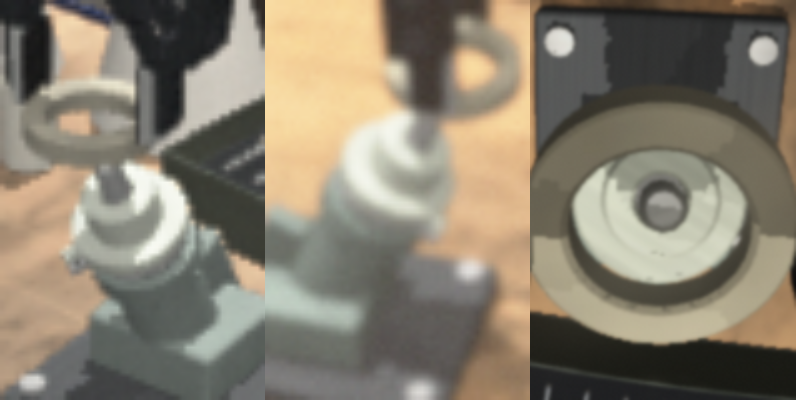

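Call:
arm_command(
  series=[
    [[8,-4,1,0],[9,-4,0,0],[7,-3,0,0],[7,-3,0,0],[0,0,0,0]],
  ],
  force=20,
)

```text
t: 14.05
tcp_pos: [0.5382, 0.0058, 0.1441]
tool_rot: [-0.53, 0.468, 0.531, 0.467]
force: [-0.4, 0.5, -0.3]
finger_gap: 0.676
```

Call:
arm_command(
  series=[
    [[3,-1,0,0],[3,-2,0,0],[3,-1,0,0],[0,0,0,0]],
  ],
)

```text
t: 14.45
tcp_pos: [0.5424, 0.0059, 0.136]
tool_rot: [-0.53, 0.468, 0.531, 0.467]
force: [-0.4, 1.0, -0.6]
finger_gap: 0.673
```

```bash
python3 tgt.py
```

```text
14.45 [0.5424 0.0059 0.136 ] 0.6729142534822996 [-0.4  1.  -0.6] 97.2
ring in stand frame [ 3.1 -0.  20.7]
45 [-20.8  13.1   0.2]
30 [-7.2  6.7  0.1]
20 [1.9 2.5 0.1]
10 [11.  -1.7  0. ]
2 [18.2 -5.1 -0. ]
```

Call:
arm_command(
  series=[
    [[3,-1,0,0],[3,-1,0,0],[3,-1,0,0],[0,0,0,0]],
  ],
)

```text
t: 14.85
tcp_pos: [0.5443, 0.0061, 0.1271]
tool_rot: [-0.53, 0.468, 0.531, 0.467]
force: [-2.7, -2.1, 2.4]
finger_gap: 0.675
```

Call:
arm_command(
  series=[
    [[3,-1,0,0],[3,-1,0,0],[3,-1,0,0],[0,0,0,0]],
  ],
)

```text
t: 15.25
tcp_pos: [0.5458, 0.0069, 0.1184]
tool_rot: [-0.529, 0.469, 0.532, 0.466]
force: [-7.1, -1.6, 6.4]
finger_gap: 0.678
```

```bash
python3 tgt.py
```

```text
15.25 [0.5458 0.0069 0.1184] 0.6777203074934393 [-7.1 -1.6  6.4] 97.2
ring in stand frame [-1.2  0.5  3.3]
45 [-38.2  16.8  -0.3]
30 [-24.7  10.4  -0.4]
20 [-15.6   6.1  -0.4]
10 [-6.6  1.8 -0.5]
2 [ 0.6 -1.6 -0.6]
```

Call:
arm_command(
  series=[
    [[2,-1,0,0],[2,-1,0,0],[0,0,0,0]],
  ],
)

```text
t: 15.55
tcp_pos: [0.5463, 0.007, 0.1173]
tool_rot: [-0.529, 0.469, 0.533, 0.465]
force: [-13.0, -1.9, 28.4]
finger_gap: 0.675
```

Call:
arm_command(
  series=[
    [[0,0,0,0],[0,0,0,0],[0,0,0,0],[-10,0,0,0],[-30,0,0,0],[-35,0,0,0],[-45,0,0,0],[-35,0,0,0],[0,0,0,0]],
  ],
  jaw=100,
)

```text
t: 16.45
tcp_pos: [0.5541, 0.0065, 0.2753]
tool_rot: [0.534, -0.465, -0.527, -0.47]
force: [1.3, 0.2, 0.4]
finger_gap: 0.996
```

```bash
cat > ov.py <<'E'
from h import *
import sys
k=sys.argv[1]
s=status.sense();T=tool(s);print(s['t'],T[:3,3].round(4),s['force'].round(1))
ims={n:np.ascontiguousarray(snapshot(n)[:,:,::-1]) for n in('scene','side','wrist')}
out=[];a=np.linspace(0,2*np.pi,200)
for n,im in ims.items():
    cv2.imwrite(f'pics/{n}_{k}.png',im)
    c=proj(tf(F0,[0,0,.005]),n,T)[0]; h=24 if n!='wrist' else 45; f=266/(2*h)
    x0,y0=(c-h).astype(int); 
    cr=cv2.resize(im[y0:y0+2*h,x0:x0+2*h],(266,266),interpolation=cv2.INTER_CUBIC); ov=cr.copy()
    for r,z,col in((30,8,(0,0,255)),(19.5,8,(255,0,0)),(30,-4,(0,160,0))):
        q=(proj(tf(F0,np.c_[r*np.cos(a),r*np.sin(a),z+0*a]/1e3),n,T)-[x0,y0]+.5)*f
        cv2.polylines(ov,[q.astype(np.int32)],True,col,1)
    out.append(np.vstack([cr,ov]))
cv2.imwrite(f'pics/ov{k}.png',np.hstack(out))
E
python3 ov.py 9
```

```text
16.45 [0.5541 0.0065 0.2753] [1.3 0.2 0.4]
```

View pics/ov9.png

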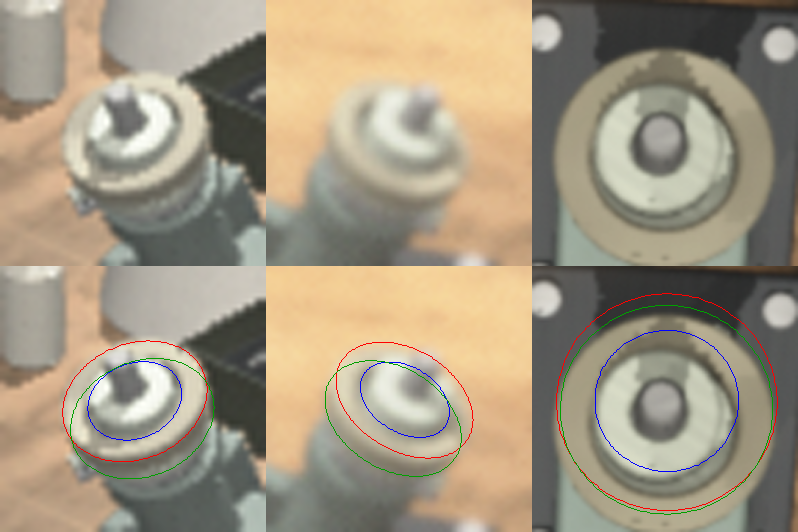

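Overlay of the last picture: the ring encircles the hub and the scene and side views match the predicted seated ring (red top edge). The wrist overlay is about 7 px off, since the arm was still settling. I'll check with a settled reading, then press gently from above with the fingertips.

```bash
cat > chk.py <<'E'
from h import *
s=status.sense();T=tool(s);w=snapshot('wrist')[:,:,::-1];z=T[:3,2]
sc=snapshot('scene')[:,:,::-1]; sd=snapshot('side')[:,:,::-1]
print(s['t'],T[:3,3].round(4),np.degrees(np.arctan2(z[1],z[0])).round(1),s['force'].round(1))
for zz in(.008,): print('shift to axis z8',(T[:3,:3].T@(tf(F0,[0,0,zz])[0]-T[:3,3])*1e3).round(1))
# edge-gradient score of projected rim (top edge r30) over tilt/height/offset
a=np.linspace(0,2*np.pi,240,endpoint=False)
ims=[('scene',sc,None,1),('side',sd,None,.7),('wrist',w,T,1)]
G=[]
for n,im,t,k in ims:
    l=cv2.GaussianBlur(cv2.cvtColor(np.ascontiguousarray(im),cv2.COLOR_BGR2LAB).astype(np.float32),(0,0),1.0); G.append(l)
def score(p):
    tx,ty,h,dx,dy=p; Rl=R.from_euler('xy',[tx,ty],degrees=True).as_matrix(); tot=0
    for (n,im,t,k),l in zip(ims,G):
        vals=[]
        for r in(28.3,31.7):
            P=np.c_[r*np.cos(a),r*np.sin(a),0*a+6]@Rl.T+[dx,dy,h]
            q=proj(tf(F0,P/1e3),n,t).astype(np.float32)
            vals.append(cv2.remap(l,q[:,0].reshape(-1,1),q[:,1].reshape(-1,1),cv2.INTER_LINEAR)[:,0])
        tot+=k*np.minimum(np.linalg.norm(vals[0]-vals[1],axis=1),40).mean()
    return -tot
from scipy.optimize import differential_evolution
r=differential_evolution(score,[(-15,15),(-28,15),(-3,14),(-5,5),(-5,5)],seed=1,maxiter=40,popsize=10); print('tilt x,y deg, mid h, dx,dy:',r.x.round(1),r.fun,'seated',score([0,0,2,0,0]),score([0,0,2,r.x[3],r.x[4]]))
E
python3 chk.py
```

```text
16.6 [0.5498 0.0072 0.2689] 97.2 [0.2 0.1 0.3]
shift to axis z8 [141.7   8.3  -0.4]Traceback (most recent call last):
  File "chk.py", line 23, in <module>
    r=differential_evolution(score,[(-15,15),(-28,15),(-3,14),(-5,5),(-5,5)],seed=1,maxiter=40,popsize=10); print('tilt x,y deg, mid h, dx,dy:',r.x.round(1),r.fun,'seated',score([0,0,2,0,0]),score([0,0,2,r.x[3],r.x[4]]))
    return fun(*args, **kwargs)
    ret = solver.solve()
    next(self)
    ~~~~^^^^^^
    energy = self.func(parameters)
    return self.f(x, *self.args)
           ~~~~~~^^^^^^^^^^^^^^^
  File "chk.py", line 18, in score
    q=proj(tf(F0,P/1e3),n,t).astype(np.float32)
      ~~~~^^^^^^^^^^^^^^^^^^
  File "h.py", line 8, in proj
    c=camera_params(n); f,cx,cy=K(c)
ValueError: time passes only in moves, steps and waits
```

```bash
sed -i 's/^from station import.*/from station import status, snapshot, camera_params as _cp\nfrom functools import lru_cache\ncamera_params=lru_cache(_cp)/' h.py; python3 chk.py
```

```text
16.75 [0.5493 0.0072 0.2676] 97.2 [0.4 0.1 0.3]
shift to axis z8 [140.4   7.5  -0.5]
tilt x,y deg, mid h, dx,dy: [-4.1 -0.7  2.   0.9  0.1] -65.68923950195312 seated -63.25972 -64.4222
```

Call:
arm_command(
  series=[
    [[40,9,0,0],[45,9,0,0],[35,0,0,0],[10,0,0,0],[0,0,0,0]],
  ],
  jaw=54,
)

```text
t: 17.4
tcp_pos: [0.5317, 0.0048, 0.1378]
tool_rot: [-0.529, 0.468, 0.532, 0.467]
force: [-0.7, 0.6, 0.6]
finger_gap: 0.535
```

Call:
arm_command(
  series=[
    [[3,0,0,0],[3,0,0,0],[0,0,0,0]],
  ],
)

```text
t: 17.7
tcp_pos: [0.5333, 0.0046, 0.1344]
tool_rot: [0.531, -0.467, -0.53, -0.468]
force: [-0.4, 0.1, 0.5]
finger_gap: 0.541
```

Call:
arm_command(
  series=[
    [[2,0,0,0],[2,0,0,0],[0,0,0,0]],
  ],
)

```text
t: 18.0
tcp_pos: [0.5324, 0.0047, 0.1293]
tool_rot: [-0.531, 0.467, 0.531, 0.467]
force: [0.8, -1.2, 0.1]
finger_gap: 0.539
```

Call:
arm_command(
  series=[
    [[2,0,0,0],[2,0,0,0],[0,0,0,0]],
  ],
)

```text
t: 18.3
tcp_pos: [0.5322, 0.0048, 0.1249]
tool_rot: [-0.53, 0.468, 0.531, 0.467]
force: [0.6, 0.4, 0.2]
finger_gap: 0.543
```

Call:
arm_command(
  series=[
    [[2,0,0,0],[0,0,0,0]],
  ],
)

```text
t: 18.5
tcp_pos: [0.5326, 0.0046, 0.124]
tool_rot: [0.531, -0.467, -0.53, -0.467]
force: [-1.6, -0.7, 6.4]
finger_gap: 0.543
```

Contact comes right where a seated ring's top should be (tip about 0.127). I'll press a bit more, then retreat and check.

Call:
arm_command(
  series=[
    [[2,0,0,0],[0,0,0,0]],
  ],
)

```text
t: 18.7
tcp_pos: [0.5328, 0.0046, 0.1236]
tool_rot: [0.531, -0.467, -0.53, -0.468]
force: [-4.2, -0.1, 15.8]
finger_gap: 0.537
```

Call:
arm_command(
  series=[
    [[-10,0,0,0],[-30,0,0,0],[-45,0,0,0],[-45,0,0,0],[0,0,0,0],[0,0,0,0],[0,0,0,0]],
  ],
)

```text
t: 19.4
tcp_pos: [0.5314, 0.0049, 0.2502]
tool_rot: [-0.53, 0.468, 0.531, 0.467]
force: [0.8, 0.2, -0.5]
finger_gap: 0.542
```

```bash
python3 chk.py
python3 - <<'E'
import cv2,numpy as np
from station import snapshot
a=cv2.imread('pics/scene0.png').astype(int); b=snapshot('scene')[:,:,::-1].astype(int)
for n,(x,y) in dict(oil=(455,315),glue=(306,222),tin=(247,291)).items():
    print(n,abs(a-b)[y-18:y+18,x-15:x+15].mean().round(1))
E
```

```text
19.4 [0.5314 0.0049 0.2502] 97.2 [ 0.8  0.2 -0.5]
shift to axis z8 [122.9 -10.4  -0.5]
tilt x,y deg, mid h, dx,dy: [-1.5  1.2  1.8  0.7  1. ] -65.49345397949219 seated -63.059566 -65.051056
oil 2.9
glue 5.3
tin 4.0
```

```bash
python3 -c "
from station import ticket; print(ticket.sign_off())"
```

```text
the job is handed in; nothing more can be done
None
```

The flange is keyed in and home on the stop collar, and the grinding wheel lies flat on it over the hub. I handed the job in at about 19.6 s of the 51 s allowed.

- **Flange:** I turned it counter-clockwise in three grips on the hub, from about 87° to 147°, and it dropped when released. The flange lug is now over the collar lug and the nose sticks out as far as it should.
- **Wheel:** I lowered the grey wheel over the nose and hub, where it tilted in the jaws to match the lean. I then pressed it home, and pressed once more on its top with both fingertips (16 N).
- **Last checks:** A fit to all three cameras puts the wheel's mid-plane at z = 1.8 mm against the 2 mm wanted. It is within 1.5° of flat and about 1 mm off-centre, which is inside the play. The fingertips touched its top at the height expected for a seated wheel.
- **Bystanders:** The oil can, glue bottle and paste tin look unmoved between the first and last pictures. The glue bottle's patch of the picture changed slightly more than the others.

**Did not go as described:**
- The collar lug, and so the keyway, is at about 149° from the x axis I took from the text (away from the robot and upward), not along it. I followed the lugs in the pictures.
- The arm commands cannot tilt the tool, so I gripped the hub with the tool vertical instead of along the spindle.
- The second hub grip slipped off the top partway through its turn, with wrist force reaching about 37 N. I gripped again lower down.
- One wrist-camera overlay was about 5 mm off while the arm was still settling; the settled fits agreed.

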